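# Hold a driver module in the corner of its test jig

## Task

Take the driver module with the finned heat sink out of the tray, lay it flat on the test jig's plate with its connector pointing away from the end stop, and press it squarely into the corner so that both sprung stops are pushed in together by more than half of their 8 mm travel. Finish while still gripping the module and holding both stops in; do not let go. Leave the other parts and tools where they are.

Things in the scene. Friction and masses are not known exactly. Their poses are not given: they have to be found in the camera images.
- module: driver module, loose, flat in the tray: grey case 76 x 52 x 18 mm (x, y, z), finned aluminium heat sink centred on it, 44 mm tall in all, 0.18 to 0.35 kg. A black connector 30 mm wide juts 8 mm out of its -x end. Origin: centre of the case's underside, z up. It starts with its +x within 0.9 rad of world +x (connector roughly towards the robot).
- heat_sink (a point): centre of the module's heat sink, 31 mm above the underside: 50 (x) x 24 (y) x 26 mm (z, from 18 to 44 mm above the underside), fins along the module's x. Grip it across its 24 mm width, fingertips above the case, so that the fingers pass over the stops
- corner (a point): where the module's origin is, on the plate top, when the module just touches both stops at rest: (7, 9, 12) mm in the jig's frame. Loaded, the module's axes are parallel to the jig's: +x end against the end stop, +y flank against the side stop, connector to -x. Approach from the jig's -x, -y side
- connector (a point): outer face of the module's black connector, at (-46, 0, 9) mm in the module's frame
- tray: open yellow plastic tray, 270 x 230 mm outside, 42 mm tall, walls and floor 5 mm thick, fixed to the bench; origin at the centre of its underside (module rests on the floor, 5 mm above it)
- jig: test jig fixed to the bench, +x within 0.4 rad of world +x: aluminium plate 170 x 140 x 12 mm, origin at the centre of its underside, plate top 12 mm above. Two sprung black stop bars on it form a corner open to the jig's -x and -y; bars and the fixed steel brackets behind them reach 15 mm above the plate.
- end_stop (a joint): how far the end stop is pushed in along the jig's +x (m): 0 at rest, at most 0.008; spring, 1.6 N at first touch rising to 8 N at full travel, then a hard end
- side_stop (a joint): how far the side stop is pushed in along the jig's +y (m): same travel and spring
- end_face (a point): middle of the end stop's face (it looks to the jig's -x, 44 mm wide), 8 mm above the plate; moves with the stop; at rest at (45, 7, 20) mm in the jig's frame
- side_face (a point): middle of the side stop's face (it looks to the jig's -y, 60 mm long), 8 mm above the plate; moves with the stop; at rest at (3, 35, 20) mm in the jig's frame
- gearmotor: bystander: small upright round steel gearmotor, 36 mm diameter, 52 mm tall with its brass gearhead and shaft, standing in the tray; origin at the centre of its underside
- lens_barrel: bystander: black stepped round lens barrel, 40 mm diameter foot, 33 mm tall, standing in the tray; origin at the centre of its underside
- solder_spool: bystander: green spool of solder standing upright, 54 mm diameter, 48 mm tall; origin at the centre of its underside
- wire_spool: bystander: green spool of copper wire standing upright, 54 mm diameter, 48 mm tall; origin at the centre of its underside
- parts_cup: bystander: small clear cup, 64 mm across the rim, 50 mm tall; origin at the centre of its underside
- screwdriver: bystander: screwdriver with a black handle lying on the bench, 170 mm long
- flux_jar: bystander: small amber jar, 52 mm diameter, 60 mm tall; origin at the centre of its underside
Not all that is in view belongs to the job. What is shaped like the module but green is not meant.

How it is judged:
By the outcome, as a careful person would: the job done as asked, in the order asked, and still so for the second after the job is handed in, while the arm keeps its last pose, push and grip.
It also fails if it takes over 40 s, if anything falls off the work surface, if the arm or the gripper's body presses on something with over 40 N, if the wrist force passes 120 N, or if a joint passes its speed limit or range.

## Robot

A 6-joint arm with a two-finger parallel gripper is mounted at the origin on the work surface. World frame = base frame: x ahead of the robot, y to its left, z up, the work surface at z = 0. Lengths are in m, angles in rad, forces in N, time in s.
With the tool pointing down it reaches from about 0.275 to 0.725 m from the base axis. Payload 15.9 kg.
Tool frame: the origin (TCP) lies at the very end of the fingers, on their centre line; the grasp point (between the pads) lies 19 mm behind it; z points along the fingers, y is the line along which they close (so a half turn about z gives the same grasp; the last joint's range is limited). The gripper opens to 85 mm and grips with 20 to 120 N. Pads are 22 mm wide; open, the fingers measure 114 mm over their backs; the gripper's body (76 mm by 85 mm) begins 54 mm behind the grasp point. The pads swing forward as they close: fully open they stand 13 mm farther back than shut.
Start: joints at [1.309, 0.213, -0.034, 1.323, 0, 1.571], TCP at [0.129, 0.483, 0.199] pointing down, gripper open.
Joint ranges: [-2.98, 2.98], [-0.74, 1.72], [-1.14, 1.35], [-2.1, 2.04], [-1.57, 1.44], [-3.14, 3.14]. Speed limits (rad/s): [1.89, 1.89, 2.39, 2.57, 3.14, 3.14].

## Interface

Orientations are given as [roll, pitch, yaw] about the fixed x, y, z axes, in that order (R = Rz(yaw) Ry(pitch) Rx(roll)).
In Python, from station import monitor, eyes, close_job, spot_in, mark_of gives the robot as it stands. The module is installed in compiled form; this text tells all that it offers.
- The arm moves only by the tool send_rows, never from a script. Its argument "moves" is a list of rows, each a list of 3 entries, a list of its own where there are three numbers: the turn, a rotation vector about the tool's x, y, z in degrees, then the shift along the tool's x, y, z in m, then the finger opening in m, from 0 to 0.0854. A call has exactly 8 rows; each row is the pose to reach, as a shift and turn from the pose commanded when the call began, along the tool's axes at that moment; what a row does not reach only later rows make up. A row lasts 1/8 s, in which the tool goes at most 62.5 mm and 10.7 degrees, less where a joint would pass 70% of its speed; a pose out of reach is approached as far as the arm can. A call with a gripper value outside its range is refused whole. The fingers move at their own pace and stop on an object; the grip force is fixed at half the most. Time passes only in rows, so rows that repeat a pose let the fingers close, or fill a call up. It gives the time, the measured TCP pose, the force, the opening and the grip force at its end, in the units of the state.
- monitor.get_obs(): the state, without advancing time (a new reading comes with each control period).
- eyes.get_image(name): name is "side" or "top" or "wrist"; returns a dict with "pixels" (480x640x3 uint8, blue, green, red), "fx", "fy", "cx", "cy" (pixels), "k1" (the pictures are not rectified: a ray, as slopes to the right and down, at radius r is drawn at 1 + k1 r^2 times it, then the intrinsics apply), "origin" and "attitude" of the camera in the world. Camera axes: x right, y up, looking along -z (the intrinsics and any distortion apply to the point x, -y, -z); pixel columns grow to the right and rows downward; lengths in m; the calibration is good to about 2 mm. A picture is of the moment at which its call begins. There is no depth.
- close_job(): hands the job in; it is judged then, once.
Trained networks look in a picture, given as the dict that the camera call returned (one of the last four; its "shot" number tells which), for a name from the list of things; names that differ only in an ending like _2 or _b are one class to them, and where a whole thing is asked for, a point or a joint stands for the part that bears it (a point fixed in the world has none). Each returns a list of dicts, best first, with "conf" (0 to 1); they miss things now and then, are a little off and sometimes report something else, mostly with a low value. They report only what shows in the picture. A call takes as long as a camera call. They do not tell look-alikes from the thing itself.
- spot_in(picture, target): "extent" ([left, top, right, bottom] in pixels, round what is visible of it).
- mark_of(picture, target): "pixel" ([column, row] in pixels: a listed point, or the origin of a listed thing).
The state is a dict: "time_s": time; "joints": joint angles; "qd": joint speeds; "joint_torque": joint torques, N m; "eef_pos": TCP position; "tool_rot": TCP orientation; "force": force on the tool from outside, world axes, zero at the start; "ft_torque": the same for the moment, N m; "width": finger opening in m; "grip_force": force on a finger pad.
Only numpy, scipy, OpenCV 4.12 (cv2) and the standard library are available. Lean on these libraries where they do the work, as an engineer would, in place of code of your own. Each camera call takes 0.05 s, during which the arm holds its last target. There are 200 camera calls.

## Working session

There is one attempt and no reset: what is moved stays moved. The work goes in short steps, Python scripts to look and compute and a tool call to move; the robot and the scene stay as the last step left them, time stands still between calls to the robot, and variables do not carry over. Pictures are saved under pics/ and viewed, at most 10 in all, crops included, and the job is handed in when it is done.

Besides the shell and the picture viewer there is one more tool, called after "Emit:" as name(argument=value, ...), one argument or row to a line, values as JSON. send_rows: Moves the arm, as the interface text tells. Its arguments: {"type":"object","properties":{"moves":{"type":"array","items":{"type":"array"}}},"required":["moves"]}

```bash
mkdir -p pics
cat > h.py <<'E'
import numpy as np, cv2
from scipy.spatial.transform import Rotation as R
from station import monitor, eyes, close_job, spot_in, mark_of
def K(p): return np.array([[p['fx'],0,p['cx']],[0,p['fy'],p['cy']],[0,0,1.]])
def att(p):
    a=np.array(p['attitude'],float)
    if a.shape==(3,3): return a
    return R.from_euler('xyz',a).as_matrix() if a.size==3 else R.from_quat(a).as_matrix()
def ray(p,px):
    u=cv2.undistortPoints(np.array([[px]],float),K(p),np.array([p['k1'],0,0,0.]))[0,0]
    d=att(p)@np.array([u[0],-u[1],-1]); return np.array(p['origin']),d
def at_z(p,px,z):
    o,d=ray(p,px); return o+d*(z-o[2])/d[2]
def proj(p,X):
    c=att(p).T@(np.array(X)-p['origin']); s=np.array([c[0],-c[1]])/-c[2]
    s=s*(1+p['k1']*(s@s)); return np.array([p['fx']*s[0]+p['cx'],p['fy']*s[1]+p['cy']])
E
python3 - <<'E'
from h import *
np.set_printoptions(precision=4,suppress=True)
o=monitor.get_obs(); print(o)
for n in ['top','side']:
    p=eyes.get_image(n); cv2.imwrite(f'pics/{n}0.png',p['pixels'])
    print(n,p['origin'],p['attitude'],p['fx'],p['k1'])
    Z=dict(module=.005,heat_sink=.036,connector=.014,corner=.012,end_face=.02,side_face=.02,jig=0,tray=0,solder_spool=0,wire_spool=0,flux_jar=0,parts_cup=0,gearmotor=.005,lens_barrel=.005)
    for k,z in Z.items():
        print(k,[(round(m['conf'],2),np.round(m['pixel']),at_z(p,m['pixel'],z)) for m in mark_of(p,k)[:3]])
E
```

```text
{'time_s': 0.0, 'joints': array([ 1.309 ,  0.2134, -0.0351,  1.3235,  0.    ,  1.5708]), 'qd': array([ 0.0007,  0.0002,  0.0002,  0.0013,  0.0014, -0.001 ]), 'joint_torque': array([  0.0001, -68.6168,  48.7115,   0.0177,   0.0001,   0.    ]), 'eef_pos': array([0.1293, 0.4826, 0.198 ]), 'tool_rot': array([-3.1405, -0.    ,  2.8798]), 'force': array([-1.1687,  0.3281,  0.0519]), 'ft_torque': array([ 0.0244,  0.0327, -0.0031]), 'grip_force': 0.0, 'width': 0.08571879510041462}
top [0.315  0.0103 1.3832] [ 0.1595 -0.0011 -1.5743] 464.51541204660305 -0.1252223640733997
module [(0.95, array([375., 259.]), array([ 0.4779, -0.1833,  0.005 ])), (0.75, array([446., 316.]), array([ 0.305 , -0.3924,  0.005 ])), (0.74, array([398., 335.]), array([ 0.2524, -0.2471,  0.005 ]))]
heat_sink [(0.85, array([376., 261.]), array([ 0.469 , -0.1835,  0.036 ])), (0.8, array([398., 335.]), array([ 0.2541, -0.241 ,  0.036 ])), (0.71, array([444., 321.]), array([ 0.2926, -0.3781,  0.036 ]))]
connector [(0.91, array([381., 329.]), array([ 0.2693, -0.1955,  0.014 ])), (0.87, array([440., 305.]), array([ 0.3376, -0
[... 2078 characters left out ...]
array([307., 209.]), array([0.511 , 0.1776, 0.    ]))]
tray [(0.78, array([357., 311.]), array([ 0.4935, -0.1575,  0.    ]))]
solder_spool [(0.62, array([423., 230.]), array([0.7409, 0.0018, 0.    ]))]
wire_spool [(0.6, array([455., 262.]), array([ 0.7599, -0.1162,  0.    ]))]
flux_jar [(0.73, array([300., 146.]), array([0.5885, 0.4275, 0.    ]))]
parts_cup [(0.85, array([408., 205.]), array([0.7505, 0.0938, 0.    ])), (0.35, array([298., 194.]), array([0.5107, 0.2392, 0.    ]))]
gearmotor [(0.88, array([378., 276.]), array([ 0.5754, -0.0907,  0.005 ])), (0.71, array([318., 196.]), array([0.5534, 0.2054, 0.005 ]))]
lens_barrel [(0.84, array([408., 308.]), array([ 0.593 , -0.1962,  0.005 ]))]
```

Run:
```python
import cv2,numpy as np
t=cv2.imread('pics/top0.png')
a=cv2.resize(t[190:360,200:460],(780,510),interpolation=cv2.INTER_CUBIC)
cv2.imwrite('pics/a.png',a)
```

```text
(no output)
```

View pics/a.png

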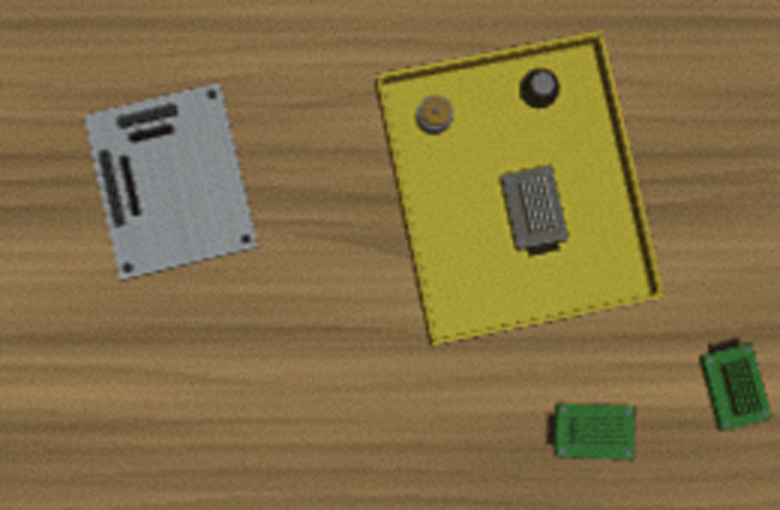

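View pics/side0.png

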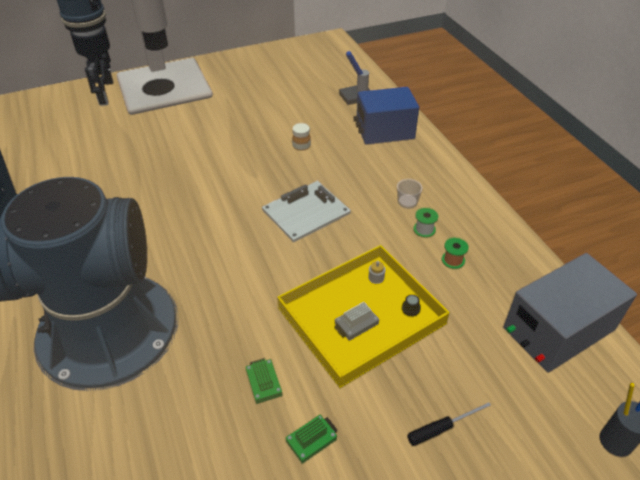

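```bash
cat >> h.py <<'E'
np.set_printoptions(precision=4,suppress=True)
def rel(pos,yaw,o=None):
    o=o or monitor.get_obs(); T=R.from_euler('xyz',o['tool_rot']); G=R.from_euler('xyz',[np.pi,0,yaw])
    print('t',o['time_s'],'turn',(T.inv()*G).as_rotvec(degrees=True),'shift',T.inv().apply(np.array(pos)-o['eef_pos']))
E
python3 - <<'E'
from h import *
rel([.45,.15,.25],.21+np.pi); p=eyes.get_image('wrist'); o=monitor.get_obs()
T=R.from_euler('xyz',o['tool_rot']); print('cam in tool',T.inv().apply(p['origin']-o['eef_pos']), T.inv().as_matrix()@att(p))
E
```

```text
t 1.5 turn [ -0.0021  -0.0008 -27.0314] shift [-0.3959 -0.2386 -0.0515]
cam in tool [ 0.0795 -0.0003 -0.1753] [[-0.0016  0.9518  0.3068]
 [ 1.      0.0012  0.0013]
 [ 0.0009  0.3068 -0.9518]]
```

Emit:
send_rows(
  moves=[
    [[0,0,-9],[-0.06,-0.036,-0.03],0.085],
    [[0,0,-18],[-0.11,-0.066,-0.05],0.085],
    [[0,0,-27],[-0.165,-0.1,-0.05],0.085],
    [[0,0,-27],[-0.22,-0.133,-0.05],0.085],
    [[0,0,-27],[-0.275,-0.166,-0.05],0.085],
    [[0,0,-27],[-0.33,-0.2,-0.05],0.085],
    [[0,0,-27],[-0.396,-0.239,-0.05],0.085],
    [[0,0,-27],[-0.396,-0.239,-0.05],0.085],
  ],
)

```text
time_s: 2.55
eef_pos: [0.4515, 0.1473, 0.2485]
tool_rot: [-3.141, 0.0, -2.934]
force: [0.2, 1.7, 0.3]
width: 0.0849
grip_force: 0.0
```

Run:
```python
from h import *
p=eyes.get_image('wrist'); cv2.imwrite('pics/w1.png',p['pixels'])
import pickle; pickle.dump(p,open('w1.pkl','wb'))
for k,z in dict(corner=.012,end_face=.02,side_face=.02,jig=0).items():
    print(k,[(round(m['conf'],2),np.round(m['pixel']),at_z(p,m['pixel'],z)) for m in mark_of(p,k)[:2]])
o=monitor.get_obs(); print(o['joints'],o['eef_pos'])
```

```text
corner [(0.79, array([339., 248.]), array([0.5114, 0.184 , 0.012 ]))]
end_face [(0.68, array([336., 280.]), array([0.5488, 0.189 , 0.02  ])), (0.67, array([246., 386.]), array([0.7297, 0.1034, 0.02  ]))]
side_face [(0.91, array([358., 244.]), array([0.4982, 0.2039, 0.02  ]))]
jig [(0.61, array([329., 240.]), array([0.5078, 0.1712, 0.    ])), (0.51, array([111., 245.]), array([ 0.5698, -0.097 ,  0.    ]))]
[0.3214 0.1566 0.0222 1.4366 0.0002 0.1122] [0.4498 0.1498 0.2485]
```

View pics/w1.png

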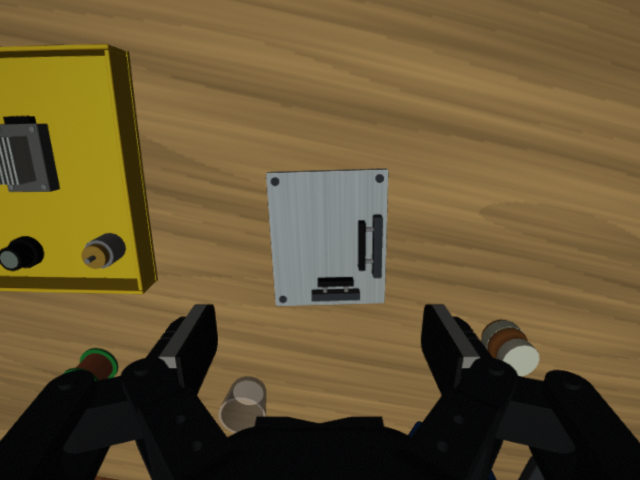

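```bash
cat >> h.py <<'E'
from scipy.optimize import least_squares
def fit(p,quad,corners,z,g):
    """pose x,y,yaw of a flat rectangle; corners in body frame (N,2), quad pixels matched by nearest"""
    W=np.array([at_z(p,q,z)[:2] for q in quad])
    def f(v):
        c,s=np.cos(v[2]),np.sin(v[2]); C=corners@np.array([[c,s],[-s,c]])+v[:2]
        return np.ravel([C[np.argmin(((C-w)**2).sum(1))]-w for w in W])
    r=least_squares(f,g); return r.x,r.fun
E
python3 - <<'E'
from h import *; import pickle
p=pickle.load(open('w1.pkl','rb')); im=p['pixels']
hsv=cv2.cvtColor(im,cv2.COLOR_BGR2HSV)
m=((hsv[...,1]<60)&(hsv[...,2]>110)).astype(np.uint8); m[:, :250]=0; m[:,400:]=0; m[:150]=0; m[320:]=0
m=cv2.morphologyEx(m,cv2.MORPH_OPEN,np.ones((3,3)))
n,l,st,_=cv2.connectedComponentsWithStats(m); i=1+st[1:,4].argmax()
h=cv2.convexHull(np.argwhere(l==i)[:,::-1].astype(np.int32))
q=cv2.approxPolyDP(h,6,True)[:,0]; print(q)
C=np.array([[a,b] for a in(-.085,.085) for b in(-.07,.07)])
print(fit(p,q,C,.012,[.51,.17,.21]))
x,r=fit(p,q,C,.012,[.51,.17,.21])
J=R.from_euler('z',x[2])
for v in ([7,9,12],[45,7,20],[3,35,20]): 
    X=J.apply(np.array(v)/1e3)+[x[0],x[1],0]; print(X,proj(p,X))
rel([.425,-.2,.22],x[2]+np.pi)
E
```

```text
[[387 170]
 [383 302]
 [276 305]
 [266 173]]
(array([0.5053, 0.1695, 0.2347]), array([-0.0016,  0.0008,  0.0009,  0.0016,  0.0012, -0.0012, -0.0006,
       -0.0012]))
[0.51   0.1799 0.012 ] [335.5829 246.6844]
[0.5474 0.1868 0.02  ] [334.6798 278.1572]
[0.5001 0.2043 0.02  ] [357.6967 245.1267]
t 2.8 turn [ 0.0105 -0.0121 -1.4632] shift [ 0.0969 -0.337   0.0284]
```

Emit:
send_rows(
  moves=[
    [[0,0,-1.5],[0.014,-0.05,0.01],0.085],
    [[0,0,-1.5],[0.028,-0.1,0.02],0.085],
    [[0,0,-1.5],[0.043,-0.15,0.028],0.085],
    [[0,0,-1.5],[0.058,-0.2,0.028],0.085],
    [[0,0,-1.5],[0.072,-0.25,0.028],0.085],
    [[0,0,-1.5],[0.086,-0.3,0.028],0.085],
    [[0,0,-1.5],[0.097,-0.337,0.028],0.085],
    [[0,0,-1.5],[0.097,-0.337,0.028],0.085],
  ],
)

```text
time_s: 3.8
eef_pos: [0.425, -0.2011, 0.2205]
tool_rot: [-3.141, -0.0, -2.907]
force: [-0.2, 0.4, -0.1]
width: 0.0849
grip_force: 0.0
```

Run:
```python
from h import *; import pickle
p=eyes.get_image('wrist'); cv2.imwrite('pics/w2.png',p['pixels']); pickle.dump(p,open('w2.pkl','wb'))
for k,z in dict(module=.005,heat_sink=.036,connector=.014).items():
    print(k,[(round(m['conf'],2),np.round(m['pixel']),at_z(p,m['pixel'],z)) for m in mark_of(p,k)[:2]])
o=monitor.get_obs(); print(o['time_s'],o['joints'],o['eef_pos'],o['tool_rot'])
```

```text
module [(0.83, array([310.,  24.]), array([ 0.2598, -0.2494,  0.005 ])), (0.6, array([165.,  34.]), array([ 0.2994, -0.3866,  0.005 ]))]
heat_sink [(0.91, array([318.,  16.]), array([ 0.2582, -0.2416,  0.036 ])), (0.76, array([150.,  25.]), array([ 0.2989, -0.3883,  0.036 ]))]
connector [(0.98, array([361.,  36.]), array([ 0.26  , -0.1992,  0.014 ])), (0.82, array([323., 206.]), array([ 0.4302, -0.196 ,  0.014 ]))]
4.0 [-0.4375  0.1473 -0.0588  1.3647  0.0002 -0.6748] [ 0.4254 -0.1989  0.2206] [ 3.1415  0.0002 -2.9042]
```

View pics/w2.png

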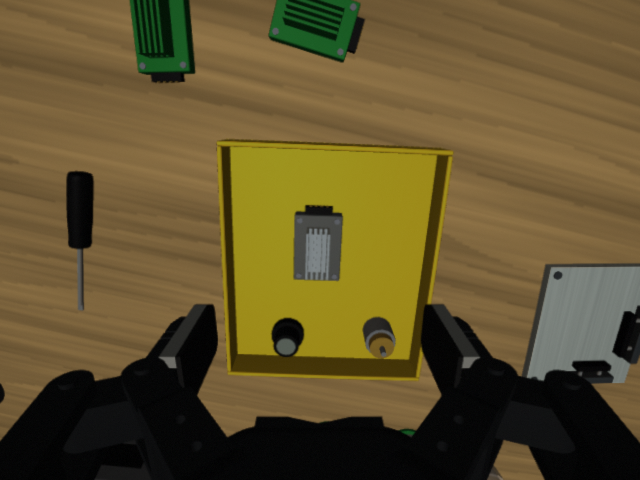

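Run:
```python
from h import *; import pickle
p=pickle.load(open('w2.pkl','rb')); im=p['pixels']
hsv=cv2.cvtColor(im,cv2.COLOR_BGR2HSV)
print(hsv[215:285:10,318].tolist(), hsv[250,285:350:6].tolist())
m=((hsv[...,1]<100)).astype(np.uint8); m[:, :275]=0; m[:,360:]=0; m[:206]=0; m[295:]=0
m=cv2.morphologyEx(m,cv2.MORPH_OPEN,np.ones((3,3)))
n,l,st,_=cv2.connectedComponentsWithStats(m); i=1+st[1:,4].argmax(); print(st[i])
rr=cv2.minAreaRect(np.argwhere(l==i)[:,::-1].astype(np.float32)); print(rr)
h=cv2.convexHull(np.argwhere(l==i)[:,::-1].astype(np.int32)); print(cv2.approxPolyDP(h,4,True)[:,0])
q=cv2.boxPoints(rr)
C=np.array([[a,b] for a in(-.038,.038) for b in(-.026,.026)])
print(fit(p,q,C,.023,[.475,-.187,.21])); print(p['origin'])
c=im[190:300,260:380]; cv2.imwrite('pics/c2.png',cv2.resize(c,None,fx=5,fy=5,interpolation=cv2.INTER_CUBIC))
```

```text
[[45, 13, 39], [40, 10, 73], [94, 14, 130], [97, 17, 133], [97, 17, 134], [97, 17, 133], [75, 11, 90]] [[27, 210, 158], [27, 208, 159], [50, 10, 74], [40, 10, 74], [94, 15, 121], [98, 15, 134], [90, 13, 118], [99, 15, 120], [30, 11, 71], [36, 18, 70], [27, 211, 158]]
[ 294  207   48   73 3217]
((317.5461730957031, 243.06065368652344), (46.41541290283203, 72.45565795898438), 1.3639276027679443)
[[331 208]
 [341 215]
 [338 279]
 [295 278]
 [296 213]
 [307 207]]
(array([ 0.4716, -0.1919,  0.2085]), array([-0.0038, -0.0005,  0.0041, -0.0005,  0.0035,  0.0022, -0.0038,
       -0.0011]))
[ 0.3477 -0.2194  0.3958]
```

View pics/c2.png

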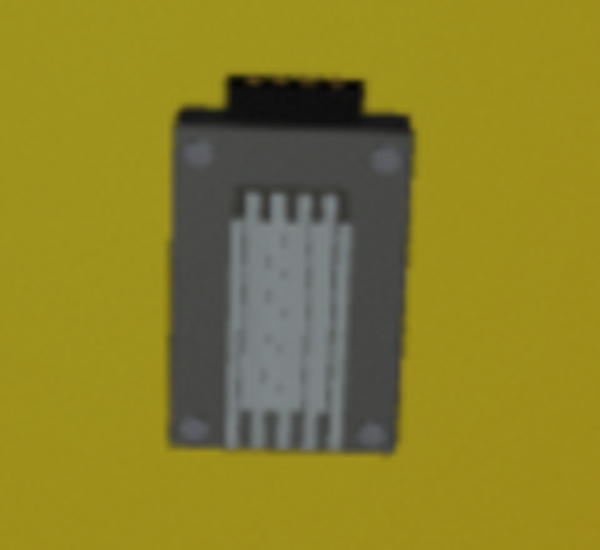

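Run:
```python
from h import *; import pickle
p=pickle.load(open('w2.pkl','rb'))
q=np.array([[177,124],[411,130],[395,452],[170,443]])/5+[260,190]-.4
C=np.array([[a,b] for a in(-.038,.038) for b in(-.026,.026)])
x,r=fit(p,q,C,.023,[.475,-.187,.21]); print(x,r)
u=np.array([np.cos(x[2]),np.sin(x[2])])
# fin side edges at top z=.049
for a,b in (([232,222],[230,448]),([350,225],[345,450])):
    A,B=[at_z(p,np.array(k)/5+[260,190]-.4,.049)[:2] for k in (a,b)]; d=B-A; print(A,B,np.arctan2(d[1],d[0]),np.linalg.norm(d))
    n=np.array([-u[1],u[0]]); print('lat',(A-x[:2])@n,(B-x[:2])@n)
rel([x[0],x[1],.1],x[2]+np.pi)
```

```text
[ 0.4759 -0.1912  0.1975] [-0.0006 -0.0012 -0.0006  0.0009  0.0003  0.0006  0.0009 -0.0003]
[ 0.455  -0.2076] [ 0.5037 -0.1971] 0.21298175210657536 0.04983358985740379
lat -0.012017897335693747 -0.011247368461396857
[ 0.4501 -0.1843] [ 0.4985 -0.1734] 0.22061686855755397 0.0496487998971869
lat 0.01183644176936286 0.012983116408671506
t 4.0 turn [0.0062 0.0126 2.2831] shift [-0.0508 -0.0044  0.1206]
```

Emit:
send_rows(
  moves=[
    [[0,0,1.9],[-0.02,-0.002,0.03],0.085],
    [[0,0,1.9],[-0.04,-0.004,0.06],0.085],
    [[0,0,1.9],[-0.051,-0.0045,0.09],0.085],
    [[0,0,1.9],[-0.051,-0.0045,0.12],0.07],
    [[0,0,1.9],[-0.051,-0.0045,0.145],0.06],
    [[0,0,1.9],[-0.051,-0.0045,0.145],0.06],
    [[0,0,1.9],[-0.051,-0.0045,0.145],0.06],
    [[0,0,1.9],[-0.051,-0.0045,0.145],0.06],
  ],
)

```text
time_s: 5.0
eef_pos: [0.4767, -0.1927, 0.0767]
tool_rot: [-3.141, 0.002, -2.939]
force: [0.4, -0.2, -0.7]
width: 0.0595
grip_force: 0.0
```

Run:
```python
from h import *; import pickle
p=eyes.get_image('wrist'); cv2.imwrite('pics/w3.png',p['pixels']); pickle.dump(p,open('w3.pkl','wb'))
o=monitor.get_obs(); print(o['time_s'],o['eef_pos'],o['tool_rot'],o['width']); print(p['origin'],p['attitude'])
rel([.4759,-.1912,.026],.205+np.pi,o)
```

```text
5.05 [ 0.4765 -0.1928  0.0765] [-3.1407  0.0014 -2.9389] 0.060202515459857275
[ 0.3985 -0.2085  0.2519] [-0.3131  0.0017  1.772 ]
t 5.05 turn [-0.0506  0.0781 -0.1345] shift [0.0004 0.0017 0.0505]
```

View pics/w3.png

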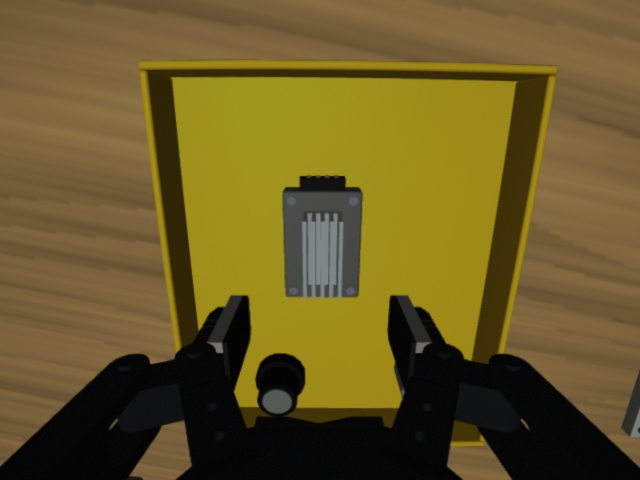

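Run:
```python
from h import *; import pickle
p=pickle.load(open('w3.pkl','rb'))
C=np.array([[a,b] for a in(-.038,.038) for b in(-.026,.026)])
print(fit(p,np.array([[283,190],[362,191],[358,297],[285,296]]),C,.023,[.475,-.187,.21]))
```

```text
(array([ 0.4762, -0.1909,  0.1928]), array([ 0.    , -0.0005, -0.0004,  0.0006,  0.    ,  0.0001,  0.0004,
       -0.0002]))
```

Emit:
send_rows(
  moves=[
    [[0,0,0.3],[0,0.0017,0.02],0.06],
    [[0,0,0.3],[0,0.0017,0.04],0.06],
    [[0,0,0.3],[0,0.0017,0.0505],0.06],
    [[0,0,0.3],[0,0.0017,0.0505],0.05],
    [[0,0,0.3],[0,0.0017,0.0505],0.03],
    [[0,0,0.3],[0,0.0017,0.0505],0.015],
    [[0,0,0.3],[0,0.0017,0.0505],0.015],
    [[0,0,0.3],[0,0.0017,0.0505],0.015],
  ],
)

```text
time_s: 6.05
eef_pos: [0.4756, -0.1911, 0.0252]
tool_rot: [-3.141, 0.0, -2.944]
force: [-0.0, -0.6, 0.1]
width: 0.0149
grip_force: 0.0
```

Run:
```python
from h import *
o=monitor.get_obs(); print(o)
rel([.42,.03,.15],.235+np.pi,o)
```

```text
{'time_s': 6.05, 'joints': array([-0.382 ,  0.3383, -0.3219,  0.9103, -0.    , -0.5791]), 'qd': array([-0.0007,  0.0016, -0.0008, -0.0007, -0.0009,  0.0005]), 'joint_torque': array([ -0.0019, -74.3758,  43.1472,   0.006 ,  -0.0001,   0.0001]), 'eef_pos': array([ 0.4756, -0.1911,  0.0252]), 'tool_rot': array([-3.1414,  0.0002, -2.9444]), 'force': array([-0.0427, -0.6339,  0.079 ]), 'ft_torque': array([ 0.0152, -0.0014, -0.0195]), 'grip_force': 0.0, 'width': 0.014885285412401637}
t 6.05 turn [-0.0097  0.0128 -2.1677] shift [ 0.0112  0.2277 -0.1249]
```

Run:
```python
from h import *; import pickle
p=eyes.get_image('wrist'); s=eyes.get_image('side'); pickle.dump((p,s),open('w4.pkl','wb'))
a=p['pixels'][150:480,120:520]; b=cv2.resize(s['pixels'][230:400,270:470],(400,340))[:330]
cv2.imwrite('pics/c4.png',np.hstack([a,b]))
```

```text
(no output)
```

View pics/c4.png

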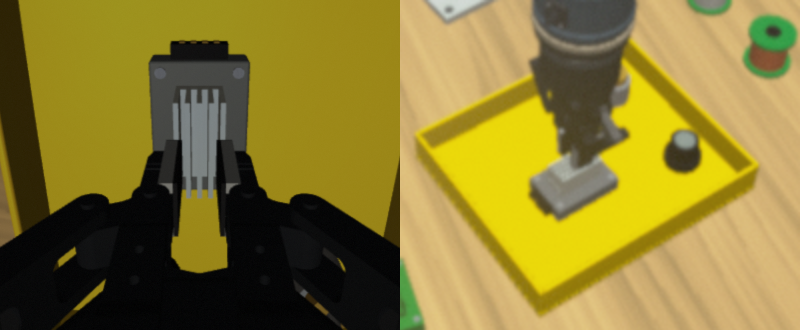

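Run:
```python
from h import *; import pickle
p,s=pickle.load(open('w4.pkl','rb'))
yaw=.197; M=R.from_euler('z',yaw)
m=lambda v:M.apply(np.array(v)/1e3)+[.476,-.191,.005]
off=np.array([120,150])
for v in ([-38,26,18],[-38,-26,18],[-25,12,44],[-25,-12,44],[25,12,44],[25,-12,44],[-11,12,21],[-11,-12,21],[-11,7.5,21],[-11,-7.5,21],[-11,12,44],[-11,12,60],[-11,7.5,50],[-11,7.5,80],[-11,-7.5,50]): print(v,proj(p,m(v))-off,(proj(s,m(v))-[270,230])*2+[400,0])
print(p['origin'])
b=s['pixels'][250:340,320:420]; 
cv2.imwrite('pics/c5.png',np.hstack([cv2.resize(p['pixels'][220:400,260:380],(400,600),interpolation=cv2.INTER_CUBIC),cv2.resize(b,(400,600),interpolation=cv2.INTER_CUBIC)]))
```

```text
[-38, 26, 18] [250.4059  59.464 ] [527.4115 177.0255]
[-38, -26, 18] [147.7358  59.5835] [557.0928 212.1814]
[-25, 12, 44] [225.8567 101.1581] [546.4052 164.8851]
[-25, -12, 44] [172.3151 101.2131] [560.3979 181.0504]
[25, 12, 44] [223.5546 196.5684] [586.699  142.9136]
[25, -12, 44] [174.8541 196.6033] [600.9264 158.5526]
[-11, 12, 21] [222.1493 111.3853] [557.1197 172.5365]
[-11, -12, 21] [176.1005 111.4311] [570.9733 188.485 ]
[-11, 7.5, 21] [213.5157 111.3964] [559.6931 175.4992]
[-11, -7.5, 21] [184.7321 111.425 ] [568.3515 185.4668]
[-11, 12, 44] [225.1839 129.7597] [557.8233 158.6608]
[-11, 12, 60] [227.8097 145.6804] [558.3244 148.7732]
[-11, 7.5, 50] [215.9904 135.393 ] [560.6318 157.9536]
[-11, 7.5, 80] [219.628  170.7482] [561.6382 139.1252]
[-11, -7.5, 50] [182.2478 135.4238] [569.4542 167.9737]
[ 0.3976 -0.2065  0.2005]
```

View pics/c5.png

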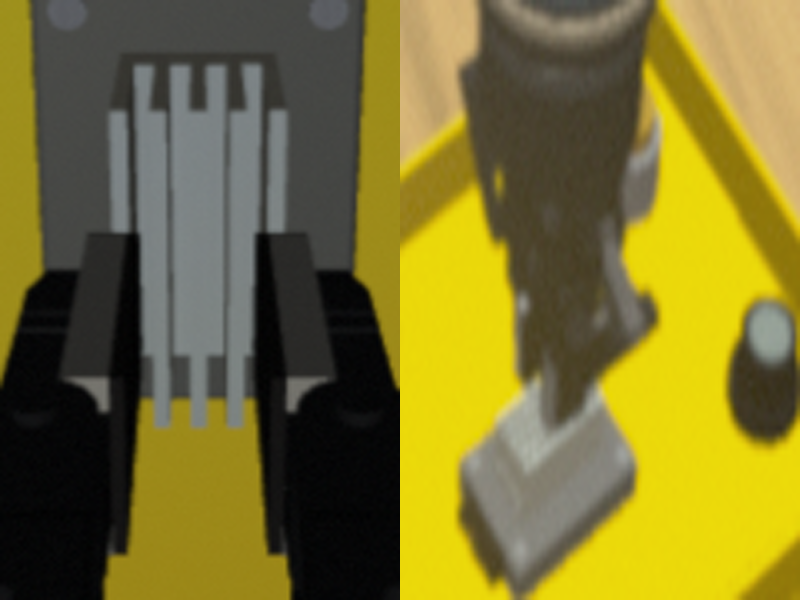

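Emit:
send_rows(
  moves=[
    [[0,0,0],[0,0,0],0.045],
    [[0,0,0],[0,0,0],0.045],
    [[0,0,0],[0,0,0],0.045],
    [[0,0,0],[0,0,0.006],0.045],
    [[0,0,0],[0,0,0.012],0.045],
    [[0,0,0],[0,0,0.018],0.045],
    [[0,0,0],[0,0,0.024],0.045],
    [[0,0,0],[0,0,0.024],0.045],
  ],
)

```text
time_s: 7.15
eef_pos: [0.4752, -0.1909, 0.0005]
tool_rot: [3.141, -0.001, -2.944]
force: [0.0, 0.0, -0.3]
width: 0.045
grip_force: 0.0
```

Run:
```python
from h import *; import pickle
o=monitor.get_obs(); print(o['eef_pos'],o['force'],o['width'])
p=eyes.get_image('wrist'); s=eyes.get_image('side'); pickle.dump((p,s),open('w5.pkl','wb'))
cv2.imwrite('pics/c6.png',np.hstack([cv2.resize(p['pixels'][200:400,220:420],(400,400),interpolation=cv2.INTER_CUBIC),cv2.resize(s['pixels'][260:360,310:410],(400,400),interpolation=cv2.INTER_CUBIC)]))
```

```text
[ 0.4752 -0.1909  0.0005] [ 0.0187  0.0205 -0.2642] 0.04502113069639835
```

View pics/c6.png

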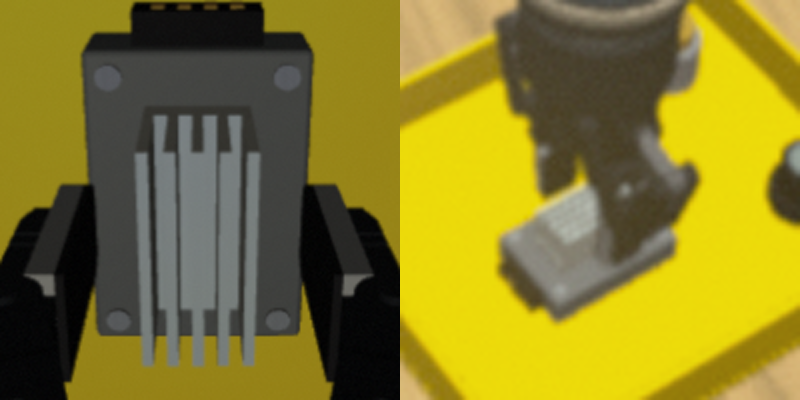

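Run:
```python
from h import *; import pickle
p,s=pickle.load(open('w5.pkl','rb'))
for z in np.arange(.015,.06,.005):
    A,B=at_z(p,[266,292.5],z),at_z(p,[372.5,292.5],z)
    c=R.from_euler('z',-.197).apply((A+B)/2-[.476,-.191,0]); print(round(z,3),np.linalg.norm(A-B),c)
```

```text
0.015 0.05272526616543988 [-0.0003  0.0003  0.015 ]
0.02 0.051085959674297216 [-0.0028  0.0003  0.02  ]
0.025 0.04944665318315457 [-0.0053  0.0003  0.025 ]
0.03 0.047807346692011934 [-0.0078  0.0003  0.03  ]
0.035 0.046168040200869294 [-0.0102  0.0003  0.035 ]
0.04 0.04452873370972663 [-0.0127  0.0003  0.04  ]
0.045 0.04288942721858396 [-0.0152  0.0003  0.045 ]
0.05 0.04125012072744131 [-0.0177  0.0003  0.05  ]
0.055 0.03961081423629869 [-0.0202  0.0003  0.055 ]
```

Emit:
send_rows(
  moves=[
    [[0,0,0],[0,0,0.003],0.045],
    [[0,0,0],[0,0,0.006],0.045],
    [[0,0,0],[0,0,0.006],0.035],
    [[0,0,0],[0,0,0.006],0.025],
    [[0,0,0],[0,0,0.006],0.015],
    [[0,0,0],[0,0,0.006],0.01],
    [[0,0,0],[0,0,0.006],0.01],
    [[0,0,0],[0,0,0.006],0.01],
  ],
)

```text
time_s: 8.25
eef_pos: [0.4756, -0.1911, -0.0047]
tool_rot: [-3.141, 0.0, -2.944]
force: [-2.1, 0.7, 6.5]
width: 0.0225
grip_force: 59.6
```

Run:
```python
from h import *
o=monitor.get_obs(); J=R.from_euler('z',.2347)
t=J.apply([-.018,-.016,0])+[.5053,.1695,.105]; print(t); rel(t,.2347+np.pi,o)
```

```text
[0.4915 0.1498 0.105 ]
t 8.25 turn [-0.0098  0.0158 -2.1483] shift [-0.0824  0.3311 -0.1098]
```

Emit:
send_rows(
  moves=[
    [[0,0,0],[0,0,-0.01],0.01],
    [[0,0,0],[0,0,-0.025],0.01],
    [[0,0,0],[0,0,-0.045],0.01],
    [[0,0,0],[0,0,-0.065],0.01],
    [[0,0,0],[0,0,-0.085],0.01],
    [[0,0,0],[0,0,-0.105],0.01],
    [[0,0,0],[0,0,-0.11],0.01],
    [[0,0,0],[0,0,-0.11],0.01],
  ],
)

```text
time_s: 9.25
eef_pos: [0.4756, -0.1911, 0.1052]
tool_rot: [-3.141, 0.0, -2.944]
force: [0.5, -0.1, -2.0]
width: 0.0228
grip_force: 58.9
```

Emit:
send_rows(
  moves=[
    [[0,0,-0.3],[-0.01,0.03,0],0.01],
    [[0,0,-0.7],[-0.02,0.08,0],0.01],
    [[0,0,-1.1],[-0.033,0.13,0],0.01],
    [[0,0,-1.5],[-0.046,0.18,0],0.01],
    [[0,0,-1.9],[-0.06,0.23,0],0.01],
    [[0,0,-2.15],[-0.072,0.28,0],0.01],
    [[0,0,-2.15],[-0.08,0.315,0],0.01],
    [[0,0,-2.15],[-0.0825,0.331,0],0.01],
  ],
)

```text
time_s: 10.25
eef_pos: [0.491, 0.1513, 0.1042]
tool_rot: [-3.142, -0.001, -2.905]
force: [-0.4, -0.1, -1.7]
width: 0.023
grip_force: 59.2
```

Run:
```python
from h import *; import pickle
p=eyes.get_image('wrist'); pickle.dump(p,open('w7.pkl','wb')); cv2.imwrite('pics/w7.png',p['pixels'])
for k,z in dict(connector=.12,corner=.012,end_face=.02,side_face=.02).items():
    print(k,[(round(m['conf'],2),np.round(m['pixel']),at_z(p,m['pixel'],z)) for m in mark_of(p,k)[:2]])
o=monitor.get_obs(); print(o['time_s'],o['eef_pos'],o['tool_rot'],o['joints'],o['force'])
```

```text
connector [(0.71, array([320., 205.]), array([0.4481, 0.1415, 0.12  ]))]
corner []
end_face []
side_face [(0.95, array([381., 260.]), array([0.5012, 0.2032, 0.02  ]))]
10.5 [0.4914 0.1487 0.1047] [-3.1413 -0.0006 -2.9076] [ 0.2941  0.2773 -0.1906  1.1035 -0.0003  0.0601] [-0.1688 -0.0601 -2.3799]
```

View pics/w7.png

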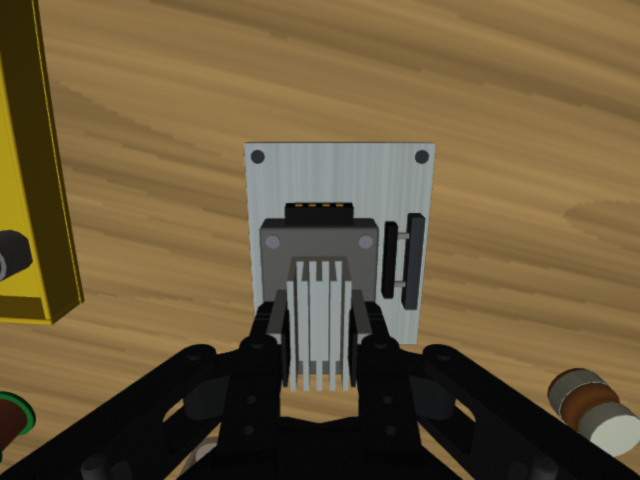

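Run:
```python
from h import *; import pickle
p=pickle.load(open('w7.pkl','rb')); im=p['pixels']
hsv=cv2.cvtColor(im,cv2.COLOR_BGR2HSV); m=(hsv[...,1]<60)&(hsv[...,2]>100)
W=lambda q:at_z(p,q,.012)[:2]
L=[W([250-30+np.argmax(m[r,220:300])-.5,r]) for r in range(165,205,2)]
Rr=[W([450-np.argmax(m[r,450:390:-1])+.5,r]) for r in list(range(165,205,2))+list(range(315,338,2))]
T=[W([c,125+np.argmax(m[125:170,c])-.5]) for c in range(275,405,5)]
L,Rr,T=map(np.array,(L,Rr,T))
def f(v):
    u=np.array([np.cos(v[2]),np.sin(v[2])]);n=np.array([-u[1],u[0]])
    return np.r_[(L-v[:2])@n+.07,(Rr-v[:2])@n-.07,(T-v[:2])@u+.085]
r=least_squares(f,[.505,.17,.235],loss='soft_l1',f_scale=.001)
e=f(r.x);print(r.x,np.sqrt(np.mean(e**2)), e[:20].mean(),e[20:52].mean(),e[52:].mean())
for k in(L,Rr):
    d=np.polyfit(k[:,0],k[:,1],1);print(np.arctan(d[0]))
print('T',np.arctan2(*-(lambda d:[d[1],d[0]])(np.array([-1,0])))if 0 else -np.arctan(np.polyfit(T[:,1],T[:,0],1)[0]))
# module pose from case top edges, top z = eef z + .0047+.023
z=.1047+.0047+.023
C=np.array([[-.038,-.026],[-.038,.026]])
print('case back corners',[at_z(p,q,z) for q in([261,227],[378,226])])
J=R.from_euler('z',r.x[2])
t=J.apply([.007-.014,.009-.014,0])+[r.x[0],r.x[1],.0023+.003]; print(t); rel(t,r.x[2]+np.pi)
print('side_face jig',J.inv().apply(np.array([.5012,.2032,.02])-[r.x[0],r.x[1],0]))
```

```text
[0.5058 0.1699 0.235 ] 0.0003052145261578934 0.0003032112053367002 -0.00019121147137276043 -1.125687671700517e-05
0.23477558608073906
0.23672655214563185
T 0.23909026861289678
case back corners [array([0.4606, 0.1185, 0.1324]), array([0.4486, 0.1669, 0.1324])]
[0.5002 0.1634 0.0053]
t 10.5 turn [-0.0188 -0.0342 -0.0569] shift [-0.012   0.0122  0.0994]
side_face jig [0.0033 0.0335 0.02  ]
```

Emit:
send_rows(
  moves=[
    [[0,0,-0.05],[-0.006,0.006,0.02],0.01],
    [[0,0,-0.05],[-0.012,0.012,0.04],0.01],
    [[0,0,-0.05],[-0.012,0.012,0.06],0.01],
    [[0,0,-0.05],[-0.012,0.012,0.075],0.01],
    [[0,0,-0.05],[-0.012,0.012,0.087],0.01],
    [[0,0,-0.05],[-0.012,0.012,0.095],0.01],
    [[0,0,-0.05],[-0.012,0.012,0.099],0.01],
    [[0,0,-0.05],[-0.012,0.012,0.099],0.01],
  ],
)

```text
time_s: 11.5
eef_pos: [0.5005, 0.1642, 0.0061]
tool_rot: [3.142, 0.0, -2.906]
force: [-0.3, 0.3, -1.4]
width: 0.0232
grip_force: 59.2
```

Run:
```python
from h import *
o=monitor.get_obs(); print(o['eef_pos'],o['tool_rot'],o['force'],o['ft_torque'])
J=R.from_euler('z',.2355); c=np.array([.5058,.1699,0])
print('jig frame mm',J.inv().apply(o['eef_pos']-c)*1e3-[7,9,0])
```

```text
[0.5005 0.1642 0.0061] [ 3.1416  0.0001 -2.9059] [-0.3321  0.2956 -1.4374] [ 0.0451 -0.0121  0.018 ]
jig frame mm [-13.4765 -13.2855   6.0536]
```

Lower in 1 mm steps until contact.

Emit:
send_rows(
  moves=[
    [[0,0,0],[0,0,0.001],0.01],
    [[0,0,0],[0,0,0.002],0.01],
    [[0,0,0],[0,0,0.002],0.01],
    [[0,0,0],[0,0,0.0025],0.01],
    [[0,0,0],[0,0,0.003],0.01],
    [[0,0,0],[0,0,0.0035],0.01],
    [[0,0,0],[0,0,0.0035],0.01],
    [[0,0,0],[0,0,0.0035],0.01],
  ],
)

```text
time_s: 12.5
eef_pos: [0.5005, 0.1642, 0.0025]
tool_rot: [-3.142, 0.0, -2.906]
force: [-0.7, -0.4, -2.5]
width: 0.0223
grip_force: 59.2
```

Run:
```python
from h import *
o=monitor.get_obs(); print(o['eef_pos'],o['tool_rot'],o['force'],o['ft_torque'])
```

```text
[0.5005 0.1642 0.0025] [-3.1416  0.     -2.906 ] [-0.7183 -0.3788 -2.5135] [0.0095 0.0645 0.0257]
```

Emit:
send_rows(
  moves=[
    [[0,0,0],[0,0,0.0005],0.01],
    [[0,0,0],[0,0,0.0005],0.01],
    [[0,0,0],[0,0,0.001],0.01],
    [[0,0,0],[0,0,0.001],0.01],
    [[0,0,0],[0,0,0.001],0.01],
    [[0,0,0],[0,0,0.001],0.01],
    [[0,0,0],[0,0,0.001],0.01],
    [[0,0,0],[0,0,0.001],0.01],
  ],
)

```text
time_s: 13.5
eef_pos: [0.5006, 0.1643, 0.0022]
tool_rot: [3.142, 0.001, -2.906]
force: [-5.0, -1.6, 15.5]
width: 0.0227
grip_force: 61.5
```

Emit:
send_rows(
  moves=[
    [[0,0,0],[0,0,-0.0007],0.01],
    [[0,0,0],[0,0,-0.0007],0.01],
    [[0,0,0],[-0.003,0.003,-0.0007],0.01],
    [[0,0,0],[-0.006,0.006,-0.0007],0.01],
    [[0,0,0],[-0.009,0.009,-0.0007],0.01],
    [[0,0,0],[-0.011,0.011,-0.0007],0.01],
    [[0,0,0],[-0.011,0.011,-0.0007],0.01],
    [[0,0,0],[-0.011,0.011,-0.0007],0.01],
  ],
)

```text
time_s: 14.5
eef_pos: [0.5088, 0.1776, 0.0023]
tool_rot: [-3.142, 0.0, -2.906]
force: [-0.3, -0.3, 2.4]
width: 0.0226
grip_force: 59.7
```

```bash
cat > st.py <<'E'
from h import *
o=monitor.get_obs(); J=R.from_euler('z',.2355); c=np.array([.5058,.1699,0])
print(o['time_s'],'jig mm past corner',J.inv().apply(o['eef_pos']-c)*1e3-[7,9,0],'F jig',J.inv().apply(o['force']),o['ft_torque'],'yaw',o['tool_rot'][2]+np.pi,o['width'])
E
python3 st.py
```

```text
14.5 jig mm past corner [-2.2853 -2.2634  2.2609] F jig [-0.3884 -0.172   2.3549] [-0.2134 -0.0032 -0.0027] yaw 0.23565965108670683 0.02262485405428928
```

Emit:
send_rows(
  moves=[
    [[0,0,0],[-0.001,0.001,0],0.01],
    [[0,0,0],[-0.002,0.002,0],0.01],
    [[0,0,0],[-0.003,0.003,0],0.01],
    [[0,0,0],[-0.004,0.004,0],0.01],
    [[0,0,0],[-0.005,0.005,0],0.01],
    [[0,0,0],[-0.006,0.006,0],0.01],
    [[0,0,0],[-0.006,0.006,0],0.01],
    [[0,0,0],[-0.006,0.006,0],0.01],
  ],
)

```text
time_s: 15.5
eef_pos: [0.5117, 0.1827, 0.0023]
tool_rot: [-3.139, -0.003, -2.907]
force: [-11.6, -16.9, 18.9]
width: 0.0225
grip_force: 62.1
```

```bash
python3 st.py
```

```text
15.5 jig mm past corner [1.695  2.0446 2.285 ] F jig [-15.2572 -13.6809  18.8843] [-3.3316  2.225   0.0533] yaw 0.23467959702599783 0.022478784758514107
```

```bash
cat > prof.py <<'E'
import sys; from h import *; import pickle
J=R.from_euler('z',.2355); c=np.array([.5058,.1699,0])
def prof(p,pts):
    q=np.array([proj(p,J.apply(np.array(v)/1e3)+c) for v in pts],np.float32)
    g=cv2.cvtColor(p['pixels'],cv2.COLOR_BGR2GRAY); return cv2.remap(g,q[:,0].reshape(1,-1),q[:,1].reshape(1,-1),cv2.INTER_LINEAR)[0]
if __name__=='__main__':
    p=eyes.get_image('wrist'); pickle.dump(p,open(sys.argv[1],'wb'))
    o=pickle.load(open('w7.pkl','rb')); o1=pickle.load(open('w1.pkl','rb'))
    y=np.arange(26,60)
    print('y ',y.tolist())
    for n,k in (('w1',o1),('w7',o),('now',p)):
        for x in (-15,-8):print(n,x,prof(k,[[x,v,27] for v in y]).tolist())
    for x in (-15,-8):print('now z30',prof(p,[[x,v,30] for v in y]).tolist())
    x=np.arange(36,70); print('x',x.tolist())
    for n,k in (('w1',o1),('now',p)):
        for yy in (-10,22):print(n,yy,prof(k,[[v,yy,27] for v in x]).tolist())
    for m in ('side_face','end_face','connector'):
        z={'connector':.021}.get(m,.02)
        print(m,[(round(d['conf'],2),np.round(d['pixel']),J.inv().apply(at_z(p,d['pixel'],z)-c)*1e3) for d in mark_of(p,m)[:2]])
E
python3 prof.py w8.pkl
```

```text
y  [26, 27, 28, 29, 30, 31, 32, 33, 34, 35, 36, 37, 38, 39, 40, 41, 42, 43, 44, 45, 46, 47, 48, 49, 50, 51, 52, 53, 54, 55, 56, 57, 58, 59]
w1 -15 [136, 136, 135, 134, 135, 137, 136, 115, 72, 33, 16, 14, 14, 13, 14, 17, 41, 81, 116, 130, 134, 135, 133, 128, 99, 59, 35, 39, 43, 42, 41, 41, 41, 40]
w1 -8 [136, 135, 134, 133, 134, 137, 136, 115, 72, 36, 16, 14, 15, 14, 13, 17, 42, 82, 117, 130, 134, 136, 135, 130, 104, 61, 30, 34, 40, 42, 41, 41, 40, 39]
w7 -15 [80, 76, 68, 101, 142, 151, 144, 84, 18, 7, 13, 17, 13, 15, 12, 13, 23, 96, 138, 147, 148, 144, 140, 93, 30, 17, 20, 39, 46, 46, 44, 44, 45, 45]
w7 -8 [79, 76, 67, 105, 147, 150, 146, 81, 14, 6, 13, 15, 15, 13, 14, 12, 19, 83, 138, 148, 147, 145, 141, 96, 31, 16, 21, 37, 46, 46, 45, 44, 45, 45]
now -15 [79, 78, 79, 79, 79, 78, 78, 78, 79, 78, 73, 34, 15, 15, 15, 14, 14, 12, 20, 127, 146, 143, 141, 118, 22, 16, 17, 37, 46, 45, 45, 44, 44, 44]
now -8 [78, 77, 77, 78, 78, 78, 79, 78, 78, 77, 73, 36, 15, 14, 14, 14, 14, 12, 21, 127, 146, 144, 141, 119, 22, 17, 16, 36, 44, 44, 45, 44, 43, 44]
now z30 [79, 78, 78, 78, 78, 78, 78, 78, 7
[... 474 characters left out ...]
 103, 71, 41, 24, 19, 19, 21, 26, 33, 39, 42, 42, 42, 42, 42, 46]
w1 22 [137, 136, 127, 106, 45, 16, 4, 3, 5, 9, 12, 13, 12, 13, 18, 31, 60, 86, 92, 81, 65, 60, 55, 47, 29, 27, 32, 40, 41, 42, 42, 42, 41, 46]
now -10 [8, 7, 7, 8, 8, 8, 7, 5, 7, 6, 7, 5, 5, 5, 7, 6, 6, 6, 6, 5, 5, 6, 7, 6, 7, 7, 12, 15, 15, 14, 13, 14, 14, 14]
now 22 [61, 61, 61, 61, 62, 63, 62, 60, 60, 60, 60, 60, 63, 60, 50, 47, 44, 40, 38, 48, 71, 64, 41, 28, 22, 25, 39, 43, 44, 44, 45, 44, 42, 42]
side_face [(0.56, array([373., 283.]), array([ 2.4577, 36.7955, 20.    ]))]
end_face [(0.6, array([311., 363.]), array([48.1047,  6.8706, 20.    ]))]
connector [(0.93, array([320., 205.]), array([-35.9811,  11.357 ,  21.    ]))]
```

Emit:
send_rows(
  moves=[
    [[0,0,0],[0,0,-0.0004],0.01],
    [[0,0,0],[0,0,-0.0008],0.01],
    [[0,0,0],[0,0,-0.0008],0.01],
    [[0,0,0],[0,0,-0.0008],0.01],
    [[0,0,0],[-0.0005,0.0005,-0.0008],0.01],
    [[0,0,0],[-0.001,0.001,-0.0008],0.01],
    [[0,0,0],[-0.001,0.001,-0.0008],0.01],
    [[0,0,0],[-0.001,0.001,-0.0008],0.01],
  ],
)

```text
time_s: 16.7
eef_pos: [0.5121, 0.1841, 0.0024]
tool_rot: [-3.139, -0.003, -2.907]
force: [-8.6, -12.7, 8.3]
width: 0.0226
grip_force: 60.5
```

```bash
python3 st.py
```

```text
16.7 jig mm past corner [2.4472 3.3374 2.3946] F jig [-11.3204 -10.3573   8.2814] [-2.5624  1.5972 -0.0315] yaw 0.23489025480524806 0.0225600891422141
```

Emit:
send_rows(
  moves=[
    [[0,0,0],[0,0,-0.0003],0.01],
    [[0,0,0],[0,0,-0.0006],0.01],
    [[0,0,0],[-0.0005,0.0005,-0.0006],0.01],
    [[0,0,0],[-0.001,0.001,-0.0006],0.01],
    [[0,0,0],[-0.0015,0.0015,-0.0006],0.01],
    [[0,0,0],[-0.002,0.0015,-0.0006],0.01],
    [[0,0,0],[-0.002,0.0015,-0.0006],0.01],
    [[0,0,0],[-0.002,0.0015,-0.0006],0.01],
  ],
)

```text
time_s: 17.7
eef_pos: [0.5132, 0.186, 0.0026]
tool_rot: [-3.139, -0.005, -2.907]
force: [-8.0, -11.1, 2.0]
width: 0.0227
grip_force: 60.0
```

```bash
python3 st.py
```

```text
17.7 jig mm past corner [3.9452 4.9525 2.5546] F jig [-10.3359  -8.9595   1.9639] [-2.4068  1.7261  0.0198] yaw 0.23500179221195827 0.022664519871736538
```

Emit:
send_rows(
  moves=[
    [[0,0,0],[-0.0005,0.0003,-0.0002],0.01],
    [[0,0,0],[-0.001,0.0006,-0.0003],0.01],
    [[0,0,0],[-0.0015,0.0009,-0.0003],0.01],
    [[0,0,0],[-0.002,0.0012,-0.0003],0.01],
    [[0,0,0],[-0.0025,0.0015,-0.0003],0.01],
    [[0,0,0],[-0.003,0.0015,-0.0003],0.01],
    [[0,0,0],[-0.003,0.0015,-0.0003],0.01],
    [[0,0,0],[-0.003,0.0015,-0.0003],0.01],
  ],
)

```text
time_s: 18.7
eef_pos: [0.5152, 0.1877, 0.0026]
tool_rot: [-3.139, -0.006, -2.907]
force: [-11.6, -14.6, 2.9]
width: 0.0232
grip_force: 60.1
```

```bash
python3 st.py; python3 prof.py w9.pkl | grep -A40 '^now\|^x\|face\|conn'
```

```text
18.7 jig mm past corner [6.3296 6.1002 2.6385] F jig [-14.7077 -11.4783   2.876 ] [-3.0531  2.2372 -0.0121] yaw 0.23481568162020805 0.0232377720648768
now -15 [79, 79, 79, 79, 79, 79, 79, 102, 105, 104, 106, 105, 102, 81, 75, 51, 16, 16, 14, 14, 14, 13, 15, 123, 50, 16, 17, 38, 45, 45, 44, 43, 44, 44]
now -8 [62, 64, 76, 78, 78, 77, 78, 77, 77, 77, 78, 78, 77, 78, 74, 48, 16, 15, 14, 13, 12, 13, 13, 123, 51, 17, 17, 38, 45, 45, 43, 44, 44, 43]
now z30 [79, 79, 78, 78, 78, 78, 79, 93, 104, 104, 105, 102, 81, 77, 65, 25, 15, 15, 14, 14, 13, 13, 75, 83, 17, 16, 27, 45, 45, 44, 44, 44, 43, 43]
now z30 [61, 61, 77, 77, 78, 78, 77, 78, 78, 78, 77, 77, 77, 78, 66, 25, 15, 14, 15, 15, 12, 12, 72, 83, 17, 16, 27, 45, 45, 45, 44, 44, 43, 42]
x [36, 37, 38, 39, 40, 41, 42, 43, 44, 45, 46, 47, 48, 49, 50, 51, 52, 53, 54, 55, 56, 57, 58, 59, 60, 61, 62, 63, 64, 65, 66, 67, 68, 69]
w1 -10 [137, 133, 124, 92, 49, 15, 2, 3, 5, 10, 14, 16, 14, 14, 19, 35, 67, 93, 103, 71, 41, 24, 19, 19, 21, 26, 33, 39, 42, 42, 42, 42, 42, 46]
w1 22 [137, 136, 127, 106, 45, 16, 4, 3, 5, 9, 12, 13, 12, 13, 18, 31, 60, 86, 92, 81, 65, 60, 55, 47, 29, 27, 32, 40, 41, 42, 42, 42, 41, 46]
now -10 [6, 8, 9, 8, 7, 7, 7, 9, 7, 7, 7, 7, 8, 9, 9, 8, 6, 6, 5, 6, 7, 8, 8, 7, 8, 7, 7, 8, 8, 6, 7, 8, 6, 7]
now 22 [144, 144, 144, 144, 144, 143, 143, 143, 144, 144, 144, 144, 142, 142, 143, 143, 143, 143, 142, 143, 143, 143, 142, 142, 142, 143, 142, 142, 132, 74, 45, 43, 43, 43]
side_face [(0.57, array([377., 272.]), array([ 1.5138, 42.8201, 20.    ]))]
end_face [(0.67, array([304., 362.]), array([52.7677,  7.2363, 20.    ]))]
connector [(0.57, array([318., 203.]), array([-31.801 ,  14.8423,  21.    ]))]
```

```bash
python3 st.py; python3 -c "
from station import close_job; print(close_job())"
```

```text
18.9 jig mm past corner [6.3068 6.1184 2.6453] F jig [-14.0981 -11.1815   3.5069] [-3.0207  2.269   0.0365] yaw 0.2348102442179747 0.022616002577049477
the job is handed in; nothing more can be done
None
```

The module is on the jig plate, connector away from the end stop. By my estimate both stops are pushed in about 6 mm of their 8 mm. It was still gripped when I handed the job in at 18.9 s; the hand-in returned no verdict.

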